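Load a sample pot into a bench incubator with a push-to-release lid

TASK

Load the yellow-capped sample pot into the small white incubator. Press the magenta release key on the incubator's front deck so that the lid springs fully open by itself, and never touch the lid with the robot; then set the yellow-capped pot down upright on the chamber floor without dropping it, let go, and leave the lid open.

Things in the scene. Friction and masses are not known exactly. Their poses are not given: they have to be found in the camera images.
- release_key (a point): Centre of the top of the magenta key, 22 (x) by 46 mm (y), 13 mm proud of the incubator's front deck (deck 60 mm above the bench). Axes as chamber. Pressed straight down it travels 8 mm on a spring (1.5 N, rising to 5 N), frees the lid about half-way, then springs back. Centre 58 mm ahead of the closed lid; 13 mm high black latch housing between. The grey dial and green display release nothing.
- chamber (a point): Centre of the chamber floor in the white incubator (230 x 190 mm). Floor 110 (x) by 120 mm (y), level, 28 mm above the bench, 32 mm below the deck round it, open above once the lid is up. x points level from the incubator's front to its hinge, y along its width, z up. In this frame the key's centre is at x -123, y +35 mm; the hinge line at x +70 mm.
- lid: White windowed cover, 135 (x) by 150 (y) by 50 mm high, shut at the start. Origin: middle of its rear lower edge, on the hinge line (along y), 60 mm above the bench; closed, its axes are the chamber's and it extends to its -x. Once freed its spring swings it up and back 100 degrees in about 1 s and holds it there (its z axis then level, pointing backwards), clear of the space over the chamber.
- pot_yellow: Round sample pot with yellow cap, upright on the bench: white body 40 mm across, 46 mm high; cap 44 mm across, from 46 to 66 mm above the underside. Origin: centre of its underside, z up. About 80 g, rigid. Best gripped across the cap. Two like pots, with blue and white caps, stand near it, at least 80 mm between centres; they are not wanted.
Not all that is in view belongs to the job. Leave any black, pink or red look-alike of the pot_yellow alone.

How it is judged:
On the way:
1. the lid has sprung fully open (angle between lid's own z axis and vertical above 1.4 rad), for 0.3 s.
At the end, for the whole second after the job is handed in: The lid stands open (at least 80 degrees from closed) and the yellow-capped pot stands still and upright (within 10 degrees) on the chamber floor (within 6 mm of it in height), anywhere inside the chamber (its centre within 38 mm of the chamber's centre front to back and 43 mm sideways) (angle between lid's own z axis and vertical above 1.4 rad and x of pot_yellow in the frame of chamber between -0.038 and 0.038 m and y of pot_yellow in the frame of chamber between -0.043 and 0.043 m and z of pot_yellow in the frame of chamber between -0.006 and 0.006 m and angle between pot_yellow's own z axis and vertical below 0.17 rad and linear speed of pot_yellow below 0.02 m/s); the robot touches nothing.
It fails at once if the robot touches the lid (more than 1.5 N) (contact force between any of the fingers, the arm and lid above 1.5 N).
It fails at once if the yellow-capped pot is dropped (out of the fingers and moving faster than 0.55 m/s, a fall of some 15 mm) (contact force between the fingers and pot_yellow below 0.1 N and linear speed of pot_yellow above 0.55 m/s).
It also fails if it takes over 51 s, if anything falls off the work surface, if the arm or the gripper's body presses on something with over 40 N, if the wrist force passes 120 N, or if a joint passes its speed limit or range.

ROBOT

A 7-joint arm with a two-finger parallel gripper is mounted at the origin on the work surface. World frame = base frame: x ahead of the robot, y to its left, z up, the work surface at z = 0. Lengths are in m, angles in rad, forces in N, time in s.
With the tool pointing down it reaches from about 0.4 to 0.875 m from the base axis. Payload 4.4 kg.
Tool frame: the origin (TCP) lies at the very end of the fingers, on their centre line; the grasp point (between the pads) lies 19 mm behind it; z points along the fingers, y is the line along which they close (so a half turn about z gives the same grasp; the last joint's range is limited). The gripper opens to 85 mm and grips with 20 to 120 N. Pads are 22 mm wide; open, the fingers measure 114 mm over their backs; the gripper's body (76 mm by 85 mm) begins 54 mm behind the grasp point. The pads swing forward as they close: fully open they stand 13 mm farther back than shut.
Start: joints at [1.037, 0.628, 0.038, 1.517, -0.027, 0.996, -0.02], TCP at [0.293, -0.58, 0.231] pointing down, gripper open.
Joint ranges: [-3.06, 3.06], [-0.37, 2.12], [-1.25, 1.32], [0.18, 2.47], [-1.1, 4.24], [0.23, 1.98], [-2.94, 2.94]. Speed limits (rad/s): [2.57, 2.57, 3.14, 3.14, 3.14, 3.14, 3.14].

INTERFACE

Orientations are given as a rotation vector (axis times angle).
In Python, from plant import ctrl, vision, ticket gives the robot as it stands.
- The arm moves only by the tool drive_tool, never from a script. Its argument "rows" is text: rows parted by semicolons, each of 5 numbers parted by spaces: the shift along the world's x, y, z in m, then the turn about the world's z in degrees, then the opening in per cent of the stroke, from 0 (shut) to 100 (fully open). In form: x y z turn fingers; .... A call has 1 to 20 rows; each row shifts and turns the commanded pose from where the row before left it; what a row does not reach is not made up. A row lasts 1/12 s, in which the tool goes at most 41.7 mm and 7.16 degrees, less where a joint would pass 70% of its speed; a pose out of reach is approached as far as the arm can. A call with a gripper value outside its range is refused whole. The fingers move at their own pace and stop on an object; "newtons" is the grip in N (left out, the last holds). Time passes only in rows, so rows that do not move let the fingers close. It gives the time, the measured TCP pose, the force, the opening and the grip force at its end, in the units of the state.
- ctrl.observe(): the state, without advancing time (a new reading comes with each control period).
- vision.capture(name): name is "scene" or "top" or "wrist"; returns a dict with "img" (480x640x3 uint8, blue, green, red), "camera_matrix" (3x3 intrinsics, pixels), "dist_coeffs" ([k1, k2, p1, p2, k3] as OpenCV has them; the pictures are not rectified), "camera_from_world" (4x4, takes a point from world to camera coordinates). Camera axes: x right, y down, z forward; pixel columns grow to the right and rows downward; lengths in m; the calibration is good to about 2 mm. A picture is of the moment at which its call begins. There is no depth.
- ticket.hand_in(): hands the job in; it is judged then, once.
The state is a dict: "clock": time; "joints": joint angles; "joint_velocities": joint speeds; "joint_torque": joint torques, N m; "tool_pos": TCP position; "tcp_rot": TCP orientation; "force": force on the tool from outside, world axes, zero at the start; "torque": the same for the moment, N m; "width": finger opening in m; "grasp_force": force on a finger pad.
Only numpy, scipy, OpenCV 4.12 (cv2) and the standard library are available. Lean on these libraries where they do the work, as an engineer would, in place of code of your own. Each camera call takes 0.05 s, during which the arm holds its last target. There are 200 camera calls.

## Working session

There is one attempt and no reset: what is moved stays moved. The work goes in short steps, Python scripts to look and compute and a tool call to move; the robot and the scene stay as the last step left them, time stands still between calls to the robot, and variables do not carry over. Pictures are saved under pics/ and viewed, at most 10 in all, crops included, and the job is handed in when it is done.

Besides the shell and the picture viewer there is one more tool, called as name(argument=value, ...) on one line, values as JSON. drive_tool: Moves the arm, as the interface text tells. Its arguments: {"type":"object","properties":{"rows":{"type":"string"},"newtons":{"type":"number"}},"required":["rows"]}

```bash
mkdir -p pics
cat > h.py <<'E'
import numpy as np, cv2
from plant import ctrl, vision, ticket
def cap(n,f):
    d=vision.capture(n); cv2.imwrite(f'pics/{f}.png',d['img'])
    np.savez(f'{f}.npz',**{k:np.array(v) for k,v in d.items()}); return d
def ray(f,u,v,z):
    d=np.load(f'{f}.npz'); K=d['camera_matrix'];T=d['camera_from_world']
    p=cv2.undistortPoints(np.array([[[u,v]]],float),K,d['dist_coeffs'])[0,0]
    R=T[:3,:3];c=-R.T@T[:3,3];r=R.T@np.array([p[0],p[1],1]);return c+r*(z-c[2])/r[2]
def proj(f,P):
    d=np.load(f'{f}.npz');T=d['camera_from_world']
    return cv2.projectPoints(np.array(P,float).reshape(-1,3),cv2.Rodrigues(T[:3,:3])[0],T[:3,3],d['camera_matrix'],d['dist_coeffs'])[0][:,0]
E
python3 - <<'E'
from h import *
cap('scene','s0');cap('top','t0');s=ctrl.observe();print(s['clock'],s['tool_pos'],s['tcp_rot'],s['width'])
E
```

```text
0.1 [ 0.29288716 -0.57967078  0.23047377] [-3.05446271e+00 -7.27768937e-01  6.32564734e-04] 0.08543899371451519
```

View pics/t0.png

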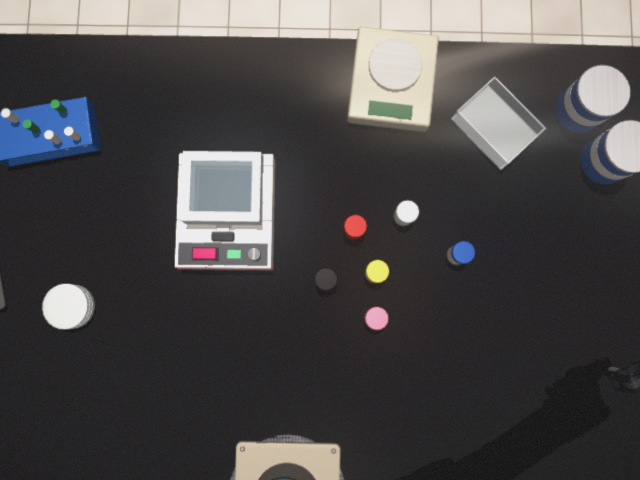

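View pics/s0.png

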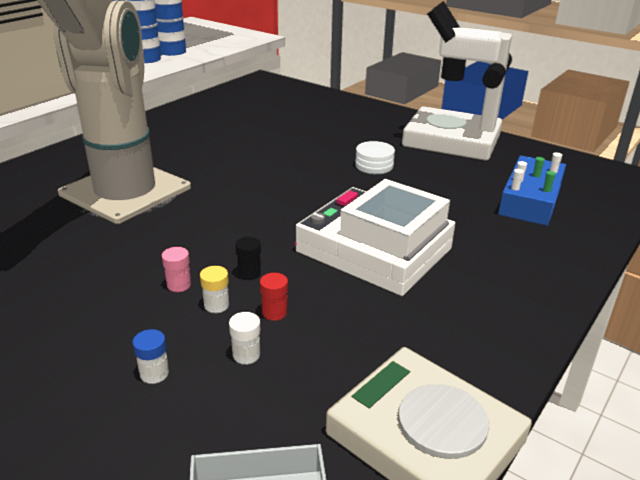

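The top view shows the incubator at about (225,210), with the magenta key at (204,254), the green display at (234,254) and the grey dial at (254,254). The pots are yellow (377,271), black (326,280), red (355,227), pink (377,318), white (407,212) and blue (462,252). Only the yellow one has a white body and yellow cap (scene view: 215,288), so it fits the description. I'll confirm it in one crop.

Run:
```python
from h import *
i=cv2.imread('pics/t0.png');cv2.imwrite('pics/c0.png',cv2.resize(i[145:335,165:425],None,fx=3,fy=3,interpolation=cv2.INTER_CUBIC))
h=cv2.cvtColor(i,cv2.COLOR_BGR2HSV)
def cen(lo,hi,r):
    m=cv2.inRange(h,lo,hi);w=np.zeros_like(m);w[r[0]:r[1],r[2]:r[3]]=m[r[0]:r[1],r[2]:r[3]];M=cv2.moments(w,True)
    return M['m10']/M['m00'],M['m01']/M['m00'],M['m00']
y=cen((20,100,100),(40,255,255),(250,295,355,400));k=cen((155,120,80),(179,255,255),(240,270,185,222))
print(y,ray('t0',*y[:2],.066));print(k,ray('t0',*k[:2],.073))
for n,z in dict(black=(326,280),red=(355,227),pink=(377,318),white=(407,212)).items(): print(n,ray('t0',*z,.066))
```

```text
(377.06912442396316, 270.91244239631334, 434.0) [ 0.44246117 -0.16492304  0.066     ]
(203.84229390681003, 253.43010752688173, 279.0) [0.46917032 0.17249281 0.073     ]
black [ 0.42281871 -0.06589126  0.066     ]
red [ 0.52780674 -0.12085222  0.066     ]
pink [ 0.35154827 -0.16563393  0.066     ]
white [ 0.5596602  -0.22285281  0.066     ]
```

View pics/c0.png

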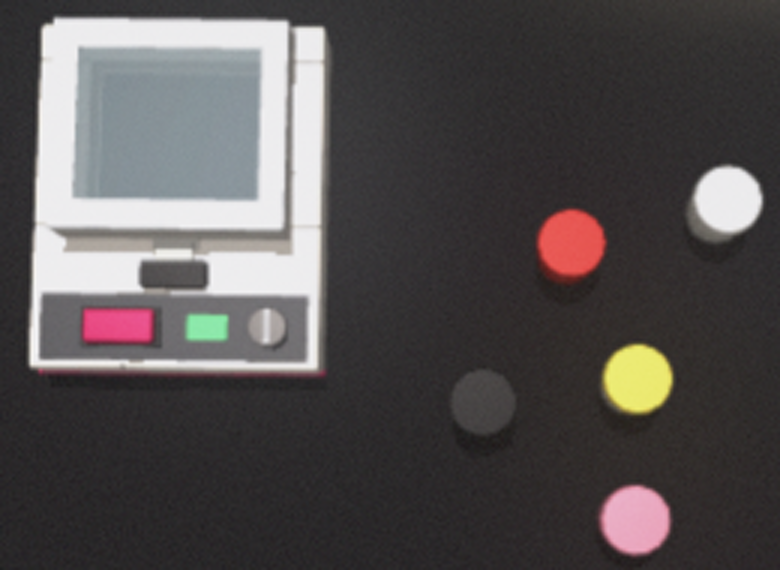

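The crop confirms that the pot at (377,271) is the yellow-capped one with a white body. The magenta key is at (204,253). The incubator is turned about -1.2°. I'll go above the key with the fingers shut.

drive_tool(rows="0.016 0.028 0 -1.4 0;0.016 0.028 0 -1.4 0;0.016 0.028 0 -1.4 0;0.016 0.028 0 -1.4 0;0.016 0.028 0 -1.4 0;0.016 0.028 0 -1.4 0;0.016 0.028 0 -1.4 0;0.016 0.028 0 -1.4 0;0.016 0.028 0 -1.4 0;0.016 0.028 0 -1.4 0;0.001 0.03 0 -1.4 0;0.001 0.03 0 -1.4 0;0.001 0.03 0 -1.4 0;0.001 0.03 0 -1.4 0;0.001 0.03 0 -1.4 0;0.001 0.03 0 -1.4 0;0.001 0.03 0 -1.4 0;0.001 0.03 0 -1.4 0;0.001 0.03 0 -1.4 0;0.001 0.03 0 -1.4 0")

```text
clock: 1.77
tool_pos: [0.4627, 0.0013, 0.2312]
tcp_rot: [3.141, -0.035, -0.001]
force: [1.2, 0.2, -0.1]
width: 0.0003
grasp_force: 0.0
```

drive_tool(rows="0 0.02 -0.01 0 0;0 0.02 -0.01 0 0;0 0.02 -0.01 0 0;0 0.02 -0.01 0 0;0 0.02 -0.01 0 0;0 0.02 -0.01 0 0;0.002 0.02 -0.01 0 0;0.002 0.02 -0.01 0 0;0 0.012 -0.01 0 0;0 0 0 0 0;0 0 0 0 0;0 0 0 0 0")

```text
clock: 2.77
tool_pos: [0.4671, 0.1703, 0.1415]
tcp_rot: [3.14, -0.035, -0.0]
force: [0.2, -0.8, 1.0]
width: -0.0003
grasp_force: 0.0
```

Run:
```python
from h import *
d=cap('wrist','w1');cap('scene','s1');s=ctrl.observe();print(s['clock'],s['tool_pos'],s['tcp_rot'],s['width'])
print(proj('w1',[[.4692,.1725,.073],s['tool_pos']]))
```

```text
2.8667 [0.46751446 0.17031349 0.14187481] [ 3.14091103e+00 -3.63604875e-02  1.24672315e-03] -0.00026445754023384643
[[313.55318734 258.28744775]
 [317.60002888 317.7198449 ]]
```

View pics/w1.png

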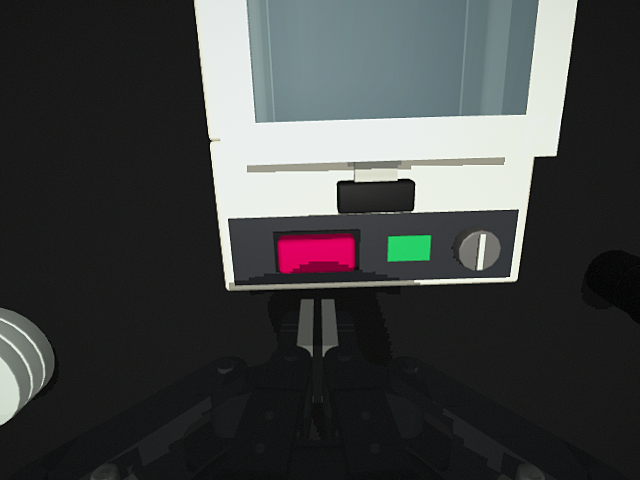

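The wrist view shows the key at (317,253) and the front edge from (230,288) to (517,281). I'll compute the refined key position and yaw.

Run:
```python
from h import *
k=ray('w1',316.5,253.5,.073)
a,b=ray('w1',228,218,.06),ray('w1',518,210,.06);d=a-b;y=np.arctan2(-d[0],d[1]);print('key',k,'panel yaw deg',np.degrees(y))
t=[ray('t0',165+x/3,145+yy/3,.06) for x,yy in((41,294),(309,298))];d=t[0]-t[1];print('top',np.degrees(np.arctan2(-d[0],d[1])))
y=np.radians(-1);print('chamber',k[:2]+np.array([[np.cos(y),-np.sin(y)],[np.sin(y),np.cos(y)]])@[.123,-.035])
```

```text
key [0.47214793 0.1706965  0.073     ] panel yaw deg 0.40202895542660777
top 0.2984476462157135
chamber [0.59451836 0.13355519]
```

drive_tool(rows="0.001 0 -0.01 0 0;0 0 -0.01 0 0;0 0 -0.01 0 0;0 0 -0.01 0 0;0 0 -0.01 0 0;0 0 -0.01 0 0;0 0 -0.003 0 0;0 0 -0.003 0 0;0 0 -0.003 0 0;0 0 -0.003 0 0;0 0 -0.003 0 0;0 0 -0.002 0 0;0 0 0 0 0;0 0 0 0 0")

```text
clock: 4.03
tool_pos: [0.468, 0.1718, 0.065]
tcp_rot: [-3.141, 0.033, -0.0]
force: [-2.4, -1.1, 8.0]
width: 0.0002
grasp_force: 4.5
```

Run:
```python
from h import *
cap('top','t2');a=cap('scene','s2')['img'];s=ctrl.observe();print(s['clock'],s['tool_pos'],s['force'])
cv2.imwrite('pics/c2.png',a[120:320,250:500])
```

```text
4.1333 [0.46802896 0.17181297 0.06503884] [-2.30880175 -0.608822    9.66644662]
```

View pics/c2.png

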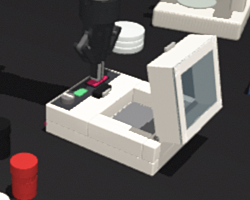

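The lid has sprung open. I'll rise and go over the yellow pot.

drive_tool(rows="0 0 0.02 0 0;0 0 0.03 0 0;0 0 0.03 0 0;0 0 0.03 0 0;0 0 0.03 0 0;-0.002 -0.028 0.01 0 80;-0.002 -0.028 0 0 80;-0.002 -0.028 0 0 80;-0.002 -0.028 0 0 80;-0.002 -0.028 0 0 80;-0.002 -0.028 0 0 80;-0.002 -0.028 0 0 80;-0.002 -0.028 0 0 80;-0.002 -0.028 0 0 80;-0.002 -0.028 0 0 80;-0.002 -0.028 0 0 80;-0.003 -0.028 0 0 80;0 0 -0.02 0 80;0 0 -0.02 0 80;0 0 0 0 80")

```text
clock: 5.8
tool_pos: [0.4412, -0.1641, 0.1719]
tcp_rot: [-3.14, 0.035, 0.007]
force: [0.1, 0.3, 0.4]
width: 0.0684
grasp_force: 0.0
```

drive_tool(rows="0 0 0 0 80;0 0 0 0 80;0 0 0 0 80")

```text
clock: 6.05
tool_pos: [0.444, -0.1641, 0.1753]
tcp_rot: [3.141, -0.032, 0.003]
force: [-0.3, -0.2, -0.1]
width: 0.0687
grasp_force: 0.0
```

Run:
```python
from h import *
cap('top','t3');i=cap('wrist','w3')['img'];s=ctrl.observe();print(s['clock'],s['tool_pos'],s['tcp_rot'],s['width'])
h=cv2.cvtColor(i,cv2.COLOR_BGR2HSV);m=cv2.inRange(h,(20,100,90),(40,255,255));
c=max(cv2.findContours(m,0,2)[0],key=cv2.contourArea);print(cv2.boundingRect(c),cv2.minEnclosingCircle(c))
t=np.array([[.4425+.022*np.cos(a),-.165+.022*np.sin(a),.066] for a in np.linspace(0,6.28,60)])
cv2.polylines(i,[proj('w3',t).astype(np.int32)],True,(0,0,255),1);cv2.imwrite('pics/c3.png',i)
```

```text
6.15 [ 0.44393019 -0.1640481   0.17525309] [ 3.14091437 -0.03167858  0.00323054] 0.06852075285223909
(291, 207, 64, 66) ((322.5926513671875, 239.33572387695312), 32.71746063232422)
```

View pics/c3.png

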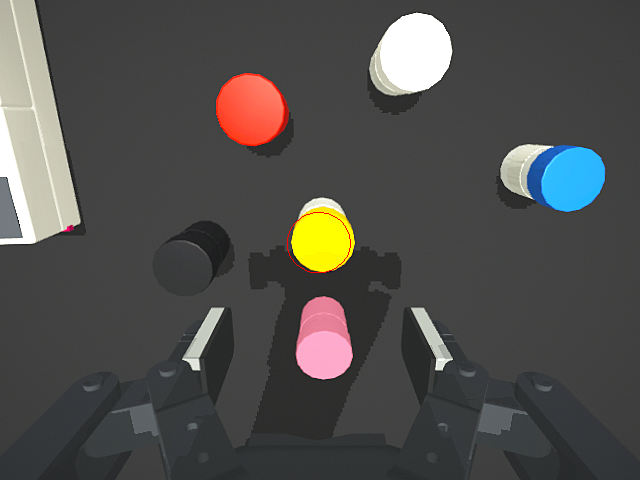

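View pics/t3.png

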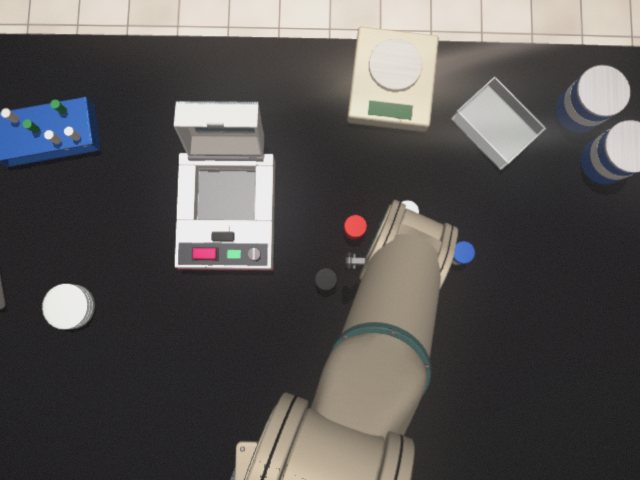

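The lid is fully open. The yellow pot is at (322,239), within 2 mm of the prediction. Next I descend and grip.

drive_tool(rows="-0.001 -0.001 -0.015 0 80;0 -0.001 -0.015 0 80;0 0 -0.015 0 80;0 0 -0.015 0 80;0 0 -0.015 0 80;0 0 -0.015 0 80;0 0 -0.015 0 80;0 0 -0.015 0 80;0 0 -0.012 0 80;0 0 -0.01 0 80;0 0 0 0 80;0 0 0 0 80;0 0 0 0 0;0 0 0 0 0;0 0 0 0 0;0 0 0 0 0;0 0 0 0 0;0 0 0 0 0;0 0 0 0 0;0 0 0 0 0", newtons=35)

```text
clock: 7.82
tool_pos: [0.4428, -0.1664, 0.0332]
tcp_rot: [3.141, -0.033, 0.003]
force: [0.1, 0.0, 6.2]
width: 0.0432
grasp_force: 35.0
```

Run:
```python
from h import *
cap('wrist','w4');print(ctrl.observe()['tool_pos'])
i=cv2.imread('pics/t3.png');cv2.imwrite('pics/c4.png',cv2.resize(i[95:275,165:285],None,fx=3,fy=3,interpolation=cv2.INTER_CUBIC))
p=[ray('t3',*q,.06) for q in((196,168),(257,168),(196,222),(257,222))];print(np.round(p,4))
C=np.array([.5935,.137,.028]);print(proj('t3',[C+[a,b,0] for a,b in((.055,.06),(.055,-.06),(-.055,.06),(-.055,-.06))]))
```

```text
[ 0.44281331 -0.16640872  0.03316395]
[[0.6413 0.198  0.06  ]
 [0.6436 0.0759 0.06  ]
 [0.5323 0.1931 0.06  ]
 [0.5347 0.0724 0.06  ]]
[[199.67922306 168.11252284]
 [258.08680648 169.19279806]
 [197.31307531 221.1817757 ]
 [256.34770139 222.34106592]]
```

View pics/c4.png

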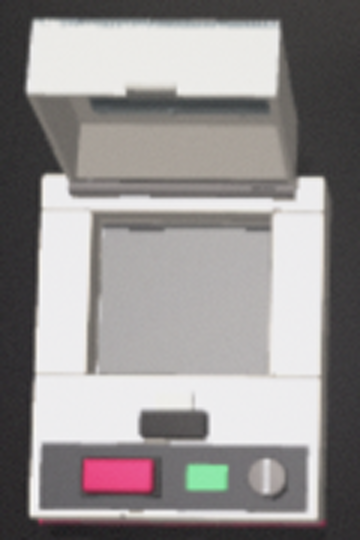

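The pot is gripped (43 mm opening, 35 N). The chamber floor spans (199,171) to (255,219) in the top view, which matches a predicted centre of about (0.593, 0.137). I'll lift and move above it, biased toward the front at x 0.577.

drive_tool(rows="0 0 0.01 0 0;0 0 0.02 0 0;0 0 0.02 0 0;0 0 0.02 0 0;0 0 0.02 0 0;0 0 0.02 0 0;0 0 0.02 0 0;0 0.01 0.01 0 0;0.005 0.02 0 0 0;0.01 0.025 0 0 0;0.012 0.025 0 0 0;0.012 0.025 0 0 0;0.012 0.025 0 0 0;0.012 0.025 0 0 0;0.012 0.025 0 0 0;0.012 0.025 0 0 0;0.012 0.025 0 0 0;0.012 0.025 0 0 0;0.012 0.025 0 0 0;0.01 0.02 0 0 0")

```text
clock: 9.53
tool_pos: [0.5753, 0.1364, 0.1729]
tcp_rot: [-3.14, 0.03, -0.0]
force: [0.4, -0.0, -0.7]
width: 0.0431
grasp_force: 35.8
```

drive_tool(rows="0.01 0.02 0 0 0;0.003 0.008 0 0 0;0 0 -0.02 0 0;0 0 0 0 0;0 0 0 0 0;0 0 0 0 0")

```text
clock: 10.03
tool_pos: [0.5879, 0.1605, 0.1529]
tcp_rot: [3.141, -0.035, -0.001]
force: [-0.6, -0.4, -1.0]
width: 0.0432
grasp_force: 35.8
```

Run:
```python
from h import *
s=ctrl.observe();print(s['clock'],s['tool_pos'],s['tcp_rot'],s['width'],s['grasp_force'])
i=cap('scene','s5')['img'];cv2.imwrite('pics/c5.png',cv2.resize(i[0:300,200:520],None,fx=2,fy=2))
```

```text
10.0333 [0.5878651  0.160499   0.15289529] [ 3.14061436e+00 -3.51755402e-02 -5.19859904e-04] 0.043179150681815846 35.81326961517334
```

View pics/c5.png

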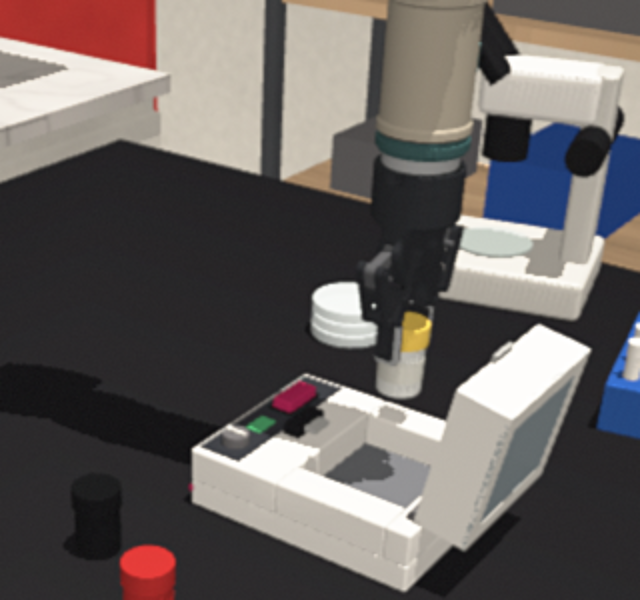

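The pot hangs upright above the chamber. The tool is (+11, +24) mm past the target, so I'll correct and then lower.

drive_tool(rows="-0.004 -0.008 0 0 0;-0.004 -0.008 0 0 0;-0.003 -0.008 0 0 0;0 0 0 0 0;0 0 -0.01 0 0;0 0 -0.015 0 0;0 0 -0.015 0 0;0 0 -0.015 0 0;0 0 -0.015 0 0;0 0 -0.01 0 0;0 0 -0.005 0 0;0 0 -0.003 0 0;0 0 0 0 0;0 0 0 0 0")

```text
clock: 11.25
tool_pos: [0.5776, 0.1379, 0.0647]
tcp_rot: [-3.141, 0.033, -0.001]
force: [0.6, -0.1, -0.0]
width: 0.0426
grasp_force: 35.8
```

drive_tool(rows="0 0 -0.001 0 0;0 0 -0.001 0 0;0 0 -0.001 0 0;0 0 0 0 0;0 0 0 0 0")

```text
clock: 11.67
tool_pos: [0.5772, 0.1379, 0.0614]
tcp_rot: [-3.141, 0.033, -0.0]
force: [-0.6, -0.3, -1.4]
width: 0.043
grasp_force: 35.8
```

drive_tool(rows="0 0 -0.001 0 0;0 0 0 0 0;0 0 -0.001 0 0;0 0 0 0 0;0 0 0 0 0")

```text
clock: 12.08
tool_pos: [0.5777, 0.1378, 0.0611]
tcp_rot: [-3.141, 0.033, -0.002]
force: [-3.1, -1.4, 12.6]
width: 0.0433
grasp_force: 36.8
```

Contact with the floor is felt at 12 N. I'll release and withdraw upward.

drive_tool(rows="0 0 0.001 0 53;0 0 0 0 56;0 0 0 0 62;0 0 0 0 70;0 0 0 0 70;0 0 0 0 70;0 0 0 0 70;0 0 0.005 0 70;0 0 0.01 0 70;0 0 0.01 0 70;0 0 0.015 0 70;-0.003 0 0.02 0 70;-0.005 0 0.02 0 70;-0.01 0 0.02 0 70;-0.02 0 0.02 0 70;-0.02 0 0.01 0 70;0 0 0 0 70;0 0 0 0 70;0 0 0 0 70")

```text
clock: 13.67
tool_pos: [0.5199, 0.138, 0.1911]
tcp_rot: [-3.141, 0.033, -0.003]
force: [-0.0, 0.3, -1.1]
width: 0.0596
grasp_force: 0.0
```

Run:
```python
from h import *
s=ctrl.observe();print(s['clock'],s['tool_pos'],s['force'],s['width'])
a=cap('scene','s6')['img'];b=cap('wrist','w6')['img']
cv2.imwrite('pics/c6.png',np.hstack([cv2.resize(a[100:300,260:460],(400,400)),cv2.resize(b,(400,300))[np.r_[0:300,[299]*100]]]))
```

```text
13.6667 [0.51994975 0.1379925  0.19106841] [-0.03373639  0.33615102 -1.132537  ] 0.05962222972800919
```

View pics/c6.png

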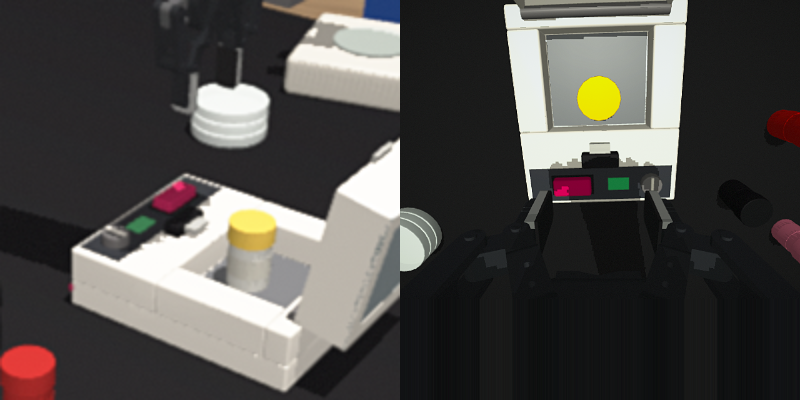

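The pot stands upright inside the chamber (wrist crop 599,98), the lid is open and the robot is clear of everything.

```bash
python3 -c "
from plant import ticket
print(ticket.hand_in())"
```

```text
the job is handed in; nothing more can be done
None
```

The yellow-capped pot stands upright on the chamber floor with the lid sprung open and the robot clear, and the job was handed in at about 14 s of the 51 s allowed; no verdict came back.

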